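# Fit a sanding drum, shut the guard and engage the drive

### The job

Take the fresh sanding drum (orange-brown abrasive), lower it squarely over the sander's upright spindle until it sits fully down on the flange - do not drop it down the spindle - and let it go. Then push the yellow guard door shut until it snaps home on its ball catch, and last swing the black-ball drive lever all the way over to its other stop. Leave the worn dark-grey drum, the wood offcut and the brush where they are.

Things in the scene. Friction and masses are not known exactly. Their poses are not given: they have to be found in the camera images.
- sander: Green sander head, fixed; place and yaw vary. Origin on the spindle axis at bench height. Bed x -110..110, y -110..200 mm, top 40 mm above the bench. Green guard walls, 5 mm thick, tops 130 mm above the bench, stand round the spindle: inner faces at x = -85, x = 85 and y = 90 mm. Open on top; the door closes y = -90. Catch post (22 x 27 mm, top at 135 mm) at x = 101, y = -98 mm.
- seat (a point): Centre of the top of the spindle's flange (48 mm diameter), 50 mm above the bench, where the drum's underside must rest. The spindle is a vertical steel rod of 16 mm diameter through this point; axes as sander, z up.
- spindle_tip (a point): Top of the spindle, 95 mm above the seat (145 mm above the bench); its last 12 mm taper from 16 to 6 mm diameter.
- fresh_drum: The drum to fit: upright cylinder with orange-brown abrasive and black rubber ends, 52 mm diameter, 85 mm high, a 21 mm through bore along its axis, about 0.3 kg; stands loose on the bench. Origin at the centre of its underside, z along the bore, upward.
- worn_drum: Bystander: same size of drum, dark grey worn abrasive, standing on the bench. Origin at the centre of its underside.
- door (a joint): Guard door angle, rad: 0 = shut and seated, up to 1.6 open, outward to the sander's -y side. Yellow frame, clear panel, 12 mm thick, 168 mm wide, 42 to 138 mm above the bench. Stays where left (about 1 N at the edge moves it). From about 0.1 rad its edge rides over a sprung brass ball (8 to 12 N at door_push); below about 0.04 rad the ball snaps in front of it and holds it at 0, on a firm stop.
- door_hinge (a point): Point on the door's vertical hinge axis, 112 mm above the bench, at x = -85, y = -90 mm of sander. Turns with the door: x points from hinge to free edge, -y out of the door's outer face; at joint 0 its axes are the sander's, and opening turns it clockwise seen from above.
- door_push (a point): Good point to push: on the door's outer face (6 mm outside the hinge plane), 135 mm from the hinge axis, 112 mm above the bench. Axes as door_hinge.
- lever (a joint): Drive lever angle, rad: 0 = leaning 0.5 rad to the sander's -x side (disengaged), 1.0 = leaning 0.5 rad to its +x side, against its stop (engaged). Stays where it is left; about 2.5 N at the ball moves it.
- lever_ball (a point): Centre of the lever's black ball, 32 mm diameter, on a 12 mm steel stem, 85 mm from the pivot, which lies 62 mm above the bench at x = 0, y = 150 mm of sander. The lever swings in the sander's x-z plane: the ball travels 81 mm along +x, 137 mm above the bench at both ends and 147 mm in the middle.
- offcut: Bystander: loose wooden block 70 x 160 x 35 mm. Origin at the centre of its underside.
- brush: Bystander: loose bench brush about 200 mm long, lying along its x axis. Origin at its underside.

How it is judged:
By the outcome, as a careful person would: the job done as asked, in the order asked, and still so for the second after the job is handed in, with the robot touching nothing.
It also fails if it takes over 58 s, if anything falls off the work surface, if the arm or the gripper's body presses on something with over 40 N, if the wrist force passes 120 N, or if a joint passes its speed limit or range.

### The arm

A 6-joint arm with a two-finger parallel gripper is mounted at the origin on the work surface. World frame = base frame: x ahead of the robot, y to its left, z up, the work surface at z = 0. Lengths are in mm, angles in rad, forces in N, time in s.
With the tool pointing down it reaches from about 325 to 1000 mm from the base axis. Payload 5.1 kg.
Tool frame: the origin (TCP) lies midway between the tips of the shut fingers; the grasp point (between the pads) lies 19 mm behind it (robot.hold_point_z is the distance from the TCP to the grasp point, in mm); z points along the fingers, y is the line along which they close (so a half turn about z gives the same grasp; the last joint's range is limited). The gripper opens to 85 mm and grips with 20 to 120 N. Pads are 22 mm wide; open, the fingers measure 114 mm over their backs; the gripper's body (76 mm by 85 mm) begins 54 mm behind the grasp point. The pads swing forward as they close: fully open they stand 13 mm farther back than shut.
Start: joints at [-1.249, 0.124, 1.65, -0, 1.367, -0.083], TCP at [255.96, -597.469, 231.322] pointing down, gripper open.
Joint ranges: [-2.61, 2.61], [-1.02, 2.33], [0.03, 2.71], [-1.35, 4.49], [0.32, 2.68], [-2.91, 2.91]. Speed limits (rad/s): [2.57, 2.57, 3.14, 3.14, 3.14, 3.14].

### API

Orientations are given as a unit quaternion [w, x, y, z].
In Python, from rig import robot, cams gives the robot as it stands.
- The arm moves only by the tool apply_moves, never from a script. Its arguments are lists of equal length, an entry for each row: "translation": the shift along the tool's x, y, z in cm, a list of three; "dr": the turn, a rotation vector about the tool's x, y, z in rad, a list of three. In form: {"translation": [[x, y, z], ...], "dr": [[ax, ay, az], ...]}. A call has 1 to 8 rows; each row shifts and turns the commanded pose from where the row before left it, along the tool's axes as they then stand; what a row does not reach is not made up. A row lasts 1/8 s, in which the tool goes at most 62.5 mm and 10.7 degrees, less where a joint would pass 70% of its speed; a pose out of reach is approached as far as the arm can. A call with a gripper value outside its range is refused whole. "gripper" is the opening, from 0 (shut) to 1 (fully open), set as the call begins (left out, the last holds). The fingers move at their own pace and stop on an object; "squeeze" is the grip in N (left out, the last holds). Time passes only in rows, so rows that do not move let the fingers close. It gives the time, the measured TCP pose, the force, the opening and the grip force at its end, in the units of the state.
- robot.sense(): the state, without advancing time (a new reading comes with each control period).
- cams.read_camera(name): name is "scene" or "top" or "wrist"; returns a dict with "img" (400x640x3 uint8, red, green, blue), "intrinsics" (3x3 intrinsics, pixels), "extrinsics" (4x4, takes a point from world to camera coordinates). Camera axes: x right, y down, z forward; pixel columns grow to the right and rows downward; lengths in mm; the calibration is good to about 2 mm. A picture is of the moment at which its call begins. There is no depth.
- robot.finish_job(): hands the job in; it is judged then, once.
The state is a dict: "time_s": time; "qpos": joint angles; "joint_vel": joint speeds; "effort": joint torques, N m; "ee_pos": TCP position; "tcp_rot": TCP orientation; "force": force on the tool from outside, world axes, zero at the start; "ft_torque": the same for the moment, N m; "opening": opening from 0.0 (shut) to 1.0 (fully open); "finger_force": force on a finger pad.
Only numpy, scipy, OpenCV 4.12 (cv2) and the standard library are available. Lean on these libraries where they do the work, as an engineer would, in place of code of your own. Each camera call takes 0.05 s, during which the arm holds its last target. There are 200 camera calls.

## Working session

There is one attempt and no reset: what is moved stays moved. The work goes in short steps, Python scripts to look and compute and a tool call to move; the robot and the scene stay as the last step left them, time stands still between calls to the robot, and variables do not carry over. Pictures are saved under pics/ and viewed, at most 10 in all, crops included, and the job is handed in when it is done.

Besides the shell and the picture viewer there is one more tool, called after "Emit:" as name(argument=value, ...) on one line, values as JSON. apply_moves: Moves the arm, as the interface text tells. Its arguments: {"type":"object","properties":{"translation":{"type":"array"},"dr":{"type":"array"},"gripper":{"type":"number"},"squeeze":{"type":"number"}},"required":["translation","dr"]}

```bash
ls; mkdir -p pics; python3 - <<'E'
from rig import robot,cams
import cv2,numpy as np
for n in("scene","top"):
    c=cams.read_camera(n);cv2.imwrite(f"pics/{n}0.png",c["img"][:,:,::-1])
    np.savez(f"pics/{n}0.npz",K=c["intrinsics"],E=c["extrinsics"],img=c["img"])
    print(n,np.round(c["intrinsics"],1).tolist(),np.round(c["extrinsics"],3).tolist())
print(robot.sense())
E
```

```text
pics
scene [[455.8, 0.0, 317.9], [0.0, 455.8, 201.4], [0.0, 0.0, 1.0]] [[0.407, 0.913, 0.013, -200.596], [0.577, -0.246, -0.779, -233.061], [-0.708, 0.325, -0.627, 1530.391], [0.0, 0.0, 0.0, 1.0]]
top [[463.8, 0.0, 314.6], [0.0, 463.8, 199.4], [0.0, 0.0, 1.0]] [[-0.0, -1.0, 0.013, -52.763], [-0.992, -0.002, -0.129, 543.373], [0.129, -0.013, -0.992, 1085.209], [0.0, 0.0, 0.0, 1.0]]
{'time_s': 0.1, 'qpos': array([-1.24860849e+00,  1.24439318e-01,  1.65153473e+00,  1.41788683e-05,
        1.36751185e+00, -8.26028034e-02]), 'joint_vel': array([-7.02704170e-04, -9.37758012e-04, -4.19281462e-03,  6.79109292e-05,
       -1.57317926e-04, -2.62349508e-04]), 'effort': array([ 3.16201185e-04, -4.24931610e+01, -3.66654217e+01, -8.63421087e-05,
        3.94632138e-03,  1.75293644e-05]), 'ee_pos': array([ 255.78654352, -596.95447782,  230.17791541]), 'tcp_rot': array([-9.40668168e-04,  9.79587741e-01,  2.01014831e-01, -1.06234931e-04]), 'force': array([ 0.39795163, -0.41753405, -0.85880838]), 'ft_torque': array([-0.00402675,  0.05886235,  0.01840615]), 'finger_force': 0.0, 'opening': 0.9954202290857258}
```

View pics/scene0.png

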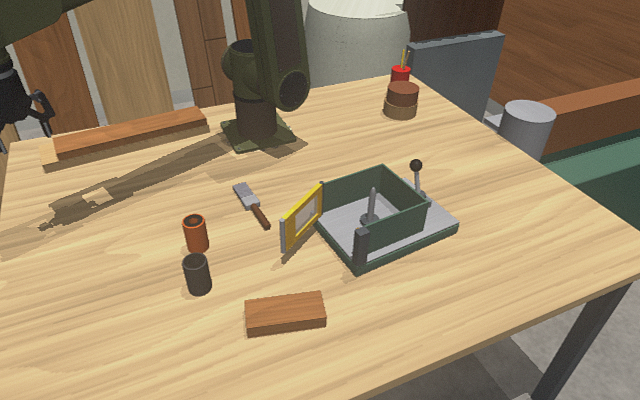

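View pics/top0.png

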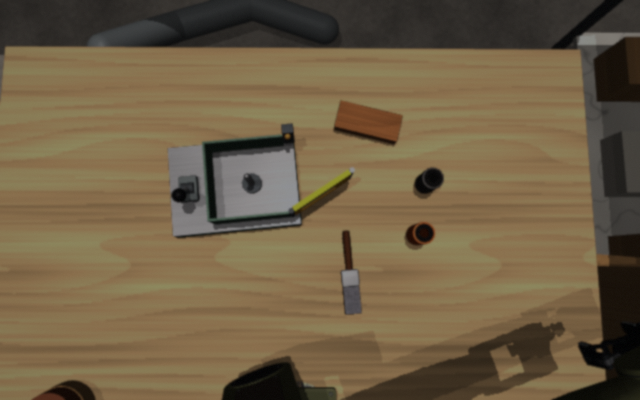

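The top view shows the sander at about (240,185), the open door from (294,211) to (352,171), the fresh drum at (420,234), the worn drum at (429,181) and the lever ball at (180,196). I'll enlarge it to read these more closely.

```bash
python3 - <<'E'
import cv2
a=cv2.imread("pics/top0.png")[110:250,160:310];b=cv2.imread("pics/top0.png")[150:260,340:450]
a=cv2.resize(a,None,fx=4,fy=4,interpolation=2)*1
cv2.imwrite("pics/c1.png",cv2.convertScaleAbs(a,alpha=1.8))
b=cv2.resize(b,None,fx=5,fy=5,interpolation=2)
cv2.imwrite("pics/c2.png",cv2.convertScaleAbs(b,alpha=1.8))
E
```

```text
(no output)
```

View pics/c1.png

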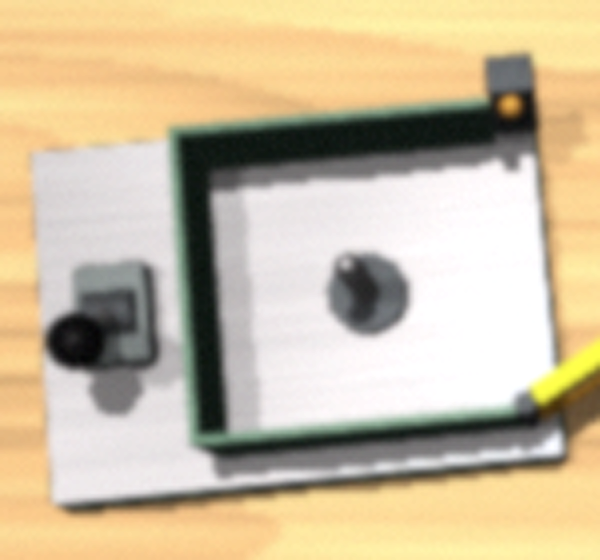

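View pics/c2.png

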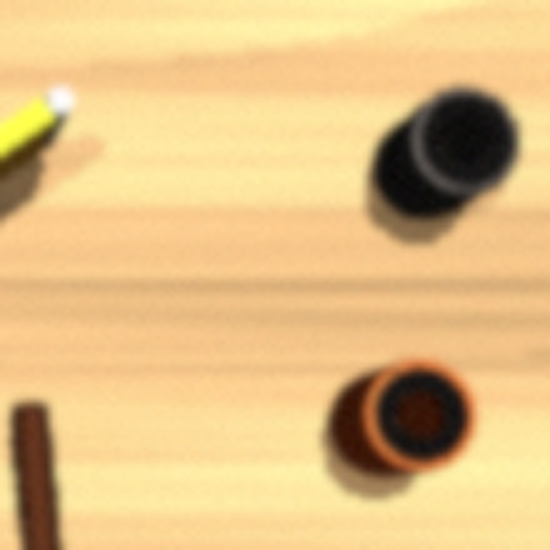

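The first crop shows the wall top corners at (172,128) and (196,445), flange centre (368,292), tip (346,265) and ball (75,340). The second shows the fresh drum's top at (418,416), the worn drum's at (465,142) and the door's free edge at (62,98).

```bash
cat > h.py <<'E'
import numpy as np,cv2
from scipy.optimize import least_squares
def ray(K,E,u,v,z):
    R,t=E[:3,:3],E[:3,3];c=-R.T@t;d=R.T@np.linalg.inv(K)@[u,v,1.];return c+d*(z-c[2])/d[2]
def proj(K,E,p):
    q=E[:3,:3]@p+E[:3,3];q=K@q;return q[:2]/q[2]
def world(s,p):  # s=(x,y,yaw)
    c,n=np.cos(s[2]),np.sin(s[2]);return np.array([s[0]+c*p[0]-n*p[1],s[1]+n*p[0]+c*p[1],p[2]])
E
python3 - <<'E'
from h import *
t=np.load("pics/top0.npz");s=np.load("pics/scene0.npz")
c1=lambda u,v:(160+(u+.5)/4-.5,110+(v+.5)/4-.5); c2=lambda u,v:(340+(u+.5)/5-.5,150+(v+.5)/5-.5)
P=[((110,200,40),c1(33,154)),((-110,200,40),c1(55,502)),((-110,-110,40),c1(565,458)),((90,95,130),c1(172,128)),((-90,95,130),c1(196,445)),((0,0,50),c1(368,292)),((0,0,145),c1(346,263)),((-40.7,150,136.6),c1(75,340))]
f=lambda x:np.concatenate([proj(t["K"],t["E"],world(x,p))-u for p,u in P])
r=least_squares(f,[600,100,0],loss="soft_l1");print("sander",r.x,np.round(r.fun.reshape(-1,2),1).tolist())
S=r.x
for n,p in(("tip",(0,0,145)),("flange",(0,0,50)),("ball",(-40.7,150,136.6)),("cpost",(101,-98,135))): print(n,proj(s["K"],s["E"],world(S,p)))
dr=ray(t["K"],t["E"],*c2(418,416),85);w=ray(t["K"],t["E"],*c2(465,142),85)
e=ray(t["K"],t["E"],*c2(62,98),138);h=world(S,(-85,-90,138))
print("fresh",dr,proj(s["K"],s["E"],dr),"worn",w,"edge",e,"hinge",h,np.hypot(*(e-h)[:2]),"door",S[2]-np.arctan2(*(e-h)[1::-1]))
from rig import robot;q=robot.sense();print(q["ee_pos"])
E
```

```text
sander [5.82112289e+02 9.74667351e+01 9.08227782e-02] [[-0.8, -2.3], [-1.6, 1.0], [1.0, 0.3], [-0.3, -0.8], [-1.3, -0.3], [0.4, -0.2], [0.6, -0.1], [1.7, 5.6]]
tip [372.73682765 186.76251647]
flange [369.29332058 217.68345043]
ball [412.34739846 163.92006153]
cpost [361.20162982 229.30805432]
fresh [ 460.06739548 -300.89417419   85.        ] [193.78803276 218.81657921] worn [ 587.63965216 -326.72707556   85.        ] edge [ 597.62081103 -133.91956932  138.        ] hinge [5.05625438e+02 1.28347835e-01 1.38000000e+02] 162.57918934167864 door 1.0601557528705823
[ 255.78654352 -596.95447782  230.17791541]
```

The sander fits at (582, 97), yaw 0.09, and the scene view agrees. The fresh drum is at (460, -301). I'll square the tool to the world axes and travel to it.

Emit:
apply_moves(translation=[[0,0,0],[0,0,0],[0,0,0],[3.4,-4.9,0],[3.4,-4.9,0],[3.4,-4.9,0],[3.4,-4.9,0],[3.4,-4.9,0]], dr=[[0,0,0.135],[0,0,0.135],[0,0,0.135],[0,0,0],[0,0,0],[0,0,0],[0,0,0],[0,0,0]], gripper=1, squeeze=40)

```text
time_s: 1.1
ee_pos: [426.6, -350.6, 230.9]
tcp_rot: [-0.0, 1.0, -0.0, -0.0]
force: [0.9, 0.3, -0.2]
opening: 0.994
finger_force: 0.0
```

Emit:
apply_moves(translation=[[2,-3,0],[1.4,-2.1,0],[0,0,0],[0,0,0]], dr=[[0,0,0],[0,0,0],[0,0,0],[0,0,0]])

```text
time_s: 1.6
ee_pos: [459.6, -301.8, 231.0]
tcp_rot: [0.0, 1.0, -0.0, -0.0]
force: [-0.3, 0.4, 0.3]
opening: 1.005
finger_force: 0.0
```

```bash
python3 - <<'E'
from rig import robot,cams
from h import *
c=cams.read_camera("wrist");np.savez("pics/w1.npz",K=c["intrinsics"],E=c["extrinsics"])
cv2.imwrite("pics/w1.png",c["img"][:,:,::-1]);q=robot.sense();print(q["ee_pos"],q["tcp_rot"],q["qpos"])
K,E=c["intrinsics"],c["extrinsics"];print(K,-E[:3,:3].T@E[:3,3],E[:3,:3].round(2).tolist(),proj(K,E,np.array([460,-301,85])))
E
```

```text
[ 459.51571838 -302.13630849  231.08307475] [ 7.10439168e-06  9.99999833e-01 -5.13714658e-04 -2.66012823e-04] [-6.79082105e-01 -9.74729718e-02  1.87419962e+00 -3.52419603e-04
  1.36527127e+00  8.92813643e-01]
[[355.87926214   0.         323.48494448]
 [  0.         355.87926214 199.19465169]
 [  0.           0.           1.        ]] [ 537.9337627  -301.92114583  374.76672002] [[-0.0, -1.0, -0.0], [-0.95, -0.0, 0.3], [-0.3, 0.0, -0.95]] [322.52451592 183.65673394]
```

View pics/w1.png

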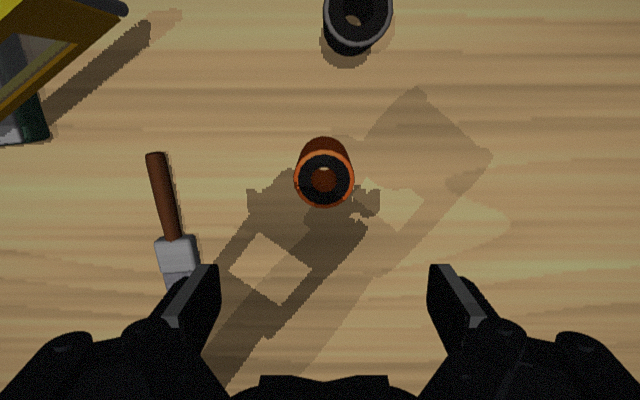

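The wrist view shows the fresh drum's top ring centred at (324,180), against (322.5,183.7) predicted, so it sits about 3 mm further in +x. Descend and grip.

Emit:
apply_moves(translation=[[0.3,0,3],[0,0,4],[0,0,4],[0,0,3.5],[0,0,2.5],[0,0,1.4],[0,0,0],[0,0,0]], dr=[[0,0,0],[0,0,0],[0,0,0],[0,0,0],[0,0,0],[0,0,0],[0,0,0],[0,0,0]])

```text
time_s: 2.65
ee_pos: [463.7, -302.4, 48.6]
tcp_rot: [0.001, 1.0, -0.0, 0.001]
force: [-0.8, -1.1, -0.2]
opening: 1.001
finger_force: 0.0
```

Emit:
apply_moves(translation=[[0,0,0],[0,0,0],[0,0,0],[0,0,0],[0,0,0],[0,0,0]], dr=[[0,0,0],[0,0,0],[0,0,0],[0,0,0],[0,0,0],[0,0,0]], gripper=0.4, squeeze=40)

```text
time_s: 3.4
ee_pos: [463.8, -302.0, 48.7]
tcp_rot: [0.001, 1.0, -0.0, 0.001]
force: [-0.9, 0.7, 6.1]
opening: 0.605
finger_force: 42.5
```

Emit:
apply_moves(translation=[[0,0,-1.5],[0,0,-3.5],[0,0,-4.5],[0,0,-4.5],[0,0,-3.5],[0,0,-1.2],[0.4,-3,0],[0.4,-4.5,0]], dr=[[0,0,0],[0,0,0],[0,0,0],[0,0,0],[0,0,0],[0,0,0],[0,0,0],[0,0,0]])

```text
time_s: 4.4
ee_pos: [470.2, -225.9, 232.5]
tcp_rot: [-0.001, 1.0, -0.001, -0.001]
force: [-0.6, 0.1, -3.3]
opening: 0.603
finger_force: 42.9
```

Emit:
apply_moves(translation=[[0.4,-5.5,0],[0.4,-5.5,0],[0.4,-5.5,0],[0.4,-5.5,0],[0.4,-5,0],[0.4,-3.5,0],[0.4,-2,0],[0,0,0]], dr=[[0,0,0],[0,0,0],[0,0,0],[0,0,0],[0,0,0],[0,0,0],[0,0,0],[0,0,0]])

```text
time_s: 5.4
ee_pos: [498.1, 99.5, 232.4]
tcp_rot: [0.0, 1.0, 0.001, -0.002]
force: [-0.3, 0.5, -3.1]
opening: 0.601
finger_force: 43.0
```

Emit:
apply_moves(translation=[[0,0,0],[0,0,0]], dr=[[0,0,0],[0,0,0]])

```text
time_s: 5.65
ee_pos: [498.8, 97.6, 233.8]
tcp_rot: [0.0, 1.0, -0.001, -0.0]
force: [0.1, -0.0, -2.9]
opening: 0.607
finger_force: 43.0
```

```bash
python3 - <<'E'
from rig import robot,cams
from h import *
c=cams.read_camera("wrist");np.savez("pics/w2.npz",K=c["intrinsics"],E=c["extrinsics"])
cv2.imwrite("pics/w2.png",c["img"][:,:,::-1]);q=robot.sense();print(q["ee_pos"],q["tcp_rot"],q["opening"],q["force"])
K,E=c["intrinsics"],c["extrinsics"];S=(582.1,97.5,.0908)
for p in((0,0,145),(0,0,50),(-40.7,150,136.6)):print(proj(K,E,world(S,p)))
print(proj(K,E,q["ee_pos"]+[0,0,85-48.7]))
E
```

```text
[498.93641348  97.6434887  234.03960013] [ 1.01949473e-04  9.99999665e-01 -7.73027330e-04 -2.48869899e-04] 0.6092696506220276 [-0.04870267 -0.36786526 -2.90765563]
[323.5283088   78.17048279]
[323.52241762  80.61144235]
[111.68817682 161.86690176]
[323.41299195 318.56873588]
```

View pics/w2.png

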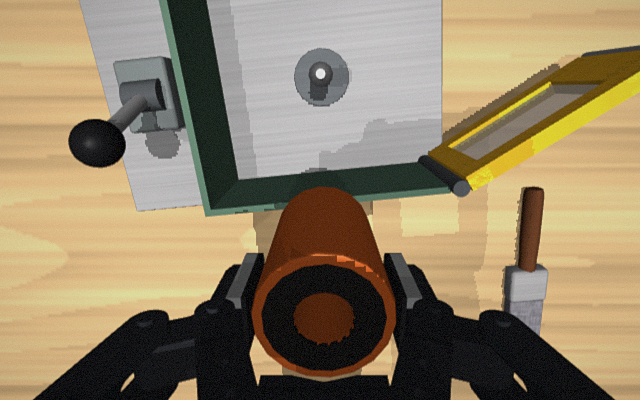

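The wrist view shows the spindle tip at (320,74), the flange at (321,77) and the held drum's bore at (324,319), centred in the gripper as predicted. The spindle axis is therefore about (585, 99.5). I'll move over it and lower until just engaged, while watching the force.

Emit:
apply_moves(translation=[[2,-0.1,0],[3,-0.1,0],[2.6,0,0],[1,0,0],[0,0,1],[0,0,1.5],[0,0,1.5],[0,0,0]], dr=[[0,0,0],[0,0,0],[0,0,0],[0,0,0],[0,0,0],[0,0,0],[0,0,0],[0,0,0]])

```text
time_s: 6.7
ee_pos: [583.2, 100.4, 191.5]
tcp_rot: [0.0, 1.0, -0.0, -0.002]
force: [0.0, 0.8, -3.0]
opening: 0.604
finger_force: 42.9
```

Emit:
apply_moves(translation=[[0,0,0.4],[0,0,0.4],[0,0,0.4],[0,0,0.4],[0,0,0],[0,0,0]], dr=[[0,0,0],[0,0,0],[0,0,0],[0,0,0],[0,0,0],[0,0,0]])

```text
time_s: 7.45
ee_pos: [585.2, 100.4, 178.4]
tcp_rot: [-0.0, 1.0, -0.0, 0.0]
force: [-0.0, 0.6, -3.2]
opening: 0.605
finger_force: 43.0
```

```bash
python3 - <<'E'
from rig import robot,cams
from h import *
q=robot.sense();print(q["ee_pos"],q["force"],q["ft_torque"])
c=cams.read_camera("scene")["img"][130:270,300:480,::-1];cv2.imwrite("pics/s3.png",cv2.resize(c,None,fx=4,fy=4,interpolation=2))
E
```

```text
[585.20134351 100.44557465 178.42092182] [-0.04975861  0.59376137 -3.17578302] [ 0.0343539   0.02545111 -0.00500524]
```

View pics/s3.png

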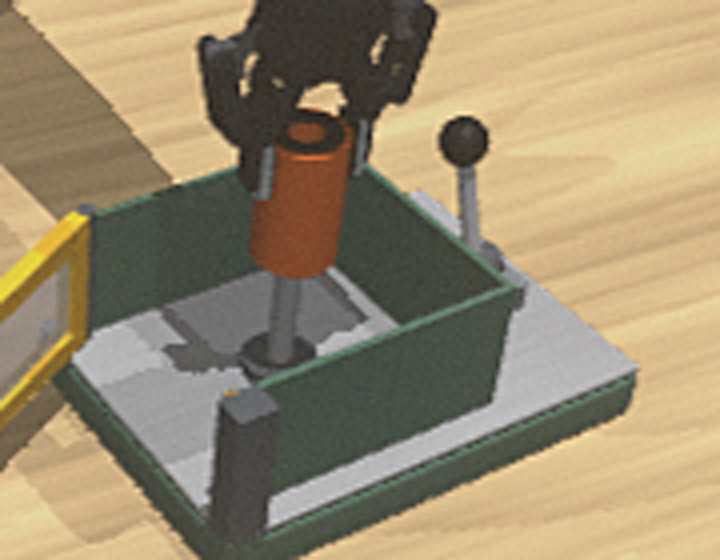

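The spindle has entered the bore with no side force. Carry on down, slowing near the flange.

Emit:
apply_moves(translation=[[0,0.05,0.8],[0,0,1],[0,0,1],[0,0,1],[0,0,1],[0,0,1],[0,0,0.8],[0,0,0]], dr=[[0,0,0],[0,0,0],[0,0,0],[0,0,0],[0,0,0],[0,0,0],[0,0,0],[0,0,0]])

```text
time_s: 8.5
ee_pos: [584.5, 99.9, 111.3]
tcp_rot: [0.0, 1.0, -0.0, -0.001]
force: [-0.0, 0.6, -2.9]
opening: 0.607
finger_force: 43.0
```

Emit:
apply_moves(translation=[[0,0,0.3],[0,0,0.3],[0,0,0.3],[0,0,0.2],[0,0,0.1],[0,0,0],[0,0,0]], dr=[[0,0,0],[0,0,0],[0,0,0],[0,0,0],[0,0,0],[0,0,0],[0,0,0]])

```text
time_s: 9.38
ee_pos: [585.2, 100.0, 100.4]
tcp_rot: [-0.0, 1.0, -0.0, 0.0]
force: [0.3, -0.1, -3.0]
opening: 0.602
finger_force: 43.0
```

Emit:
apply_moves(translation=[[0,0,0.1],[0,0,0],[0,0,0.1],[0,0,0],[0,0,0.05],[0,0,0]], dr=[[0,0,0],[0,0,0],[0,0,0],[0,0,0],[0,0,0],[0,0,0]])

```text
time_s: 10.12
ee_pos: [585.4, 100.0, 98.8]
tcp_rot: [-0.0, 1.0, -0.0, 0.0]
force: [-3.1, -0.4, 4.1]
opening: 0.605
finger_force: 43.5
```

Contact comes at the expected height, so it is seated. Release and retreat upward.

Emit:
apply_moves(translation=[[0,0,0.05],[0,0,0]], dr=[[0,0,0],[0,0,0]])

```text
time_s: 10.38
ee_pos: [585.5, 100.0, 98.8]
tcp_rot: [-0.0, 1.0, -0.0, 0.0]
force: [-3.6, -0.3, 7.1]
opening: 0.607
finger_force: 43.8
```

Emit:
apply_moves(translation=[[0,0,0],[0,0,0],[0,0,0],[0,0,0],[0,0,0]], dr=[[0,0,0],[0,0,0],[0,0,0],[0,0,0],[0,0,0]], gripper=1)

```text
time_s: 11.0
ee_pos: [585.1, 100.0, 97.2]
tcp_rot: [-0.0, 1.0, -0.0, -0.0]
force: [0.2, -0.2, 0.5]
opening: 0.999
finger_force: 0.0
```

Emit:
apply_moves(translation=[[0,0,-1],[0,0,-2],[0,0,-3],[0,0,-4],[0,0,-4],[0,0,-2],[0,0,0],[0,0,0]], dr=[[0,0,0],[0,0,0],[0,0,0],[0,0,0],[0,0,0],[0,0,0],[0,0,0],[0,0,0]])

```text
time_s: 12.0
ee_pos: [584.3, 99.9, 255.5]
tcp_rot: [0.0, 1.0, -0.0, -0.001]
force: [0.0, 1.0, -0.5]
opening: 0.998
finger_force: 0.0
```

```bash
python3 - <<'E'
from rig import robot,cams
from h import *
c=cams.read_camera("wrist");np.savez("pics/w4.npz",K=c["intrinsics"],E=c["extrinsics"])
cv2.imwrite("pics/w4.png",c["img"][:,:,::-1]);q=robot.sense();print(q["ee_pos"],q["qpos"])
K,E=c["intrinsics"],c["extrinsics"];S=(585,99.5,.0908)
for p in((0,0,145),(0,0,135),(-40.7,150,136.6),(101,-98,135),(-85,-90,138)):print(proj(K,E,world(S,p)))
E
```

```text
[584.0672447   99.8654701  254.90433877] [ 7.87730587e-02 -1.32517486e-02  1.75345107e+00 -1.99016685e-05
  1.40526234e+00  1.64976662e+00]
[323.99921135 195.24575098]
[323.98319649 191.45633157]
[145.28156325 255.69626392]
[454.10882532  37.01504959]
[441.13106358 280.82811431]
```

View pics/w4.png

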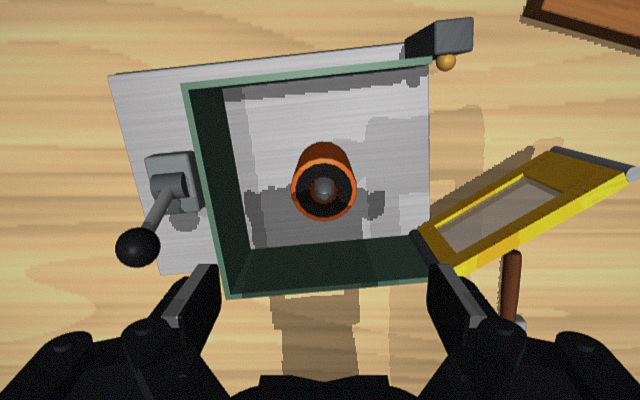

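The drum is seated on the flange with the tip showing through its bore at (323,189). The ball is at (138,247), the post top near (444,37), the door hinge near (420,235) and the free edge at (632,173). I'll refit the sander and plan the door arc.

```bash
python3 - <<'E'
from h import *
t=np.load("pics/w4.npz");K,E=t["K"],t["E"]
P=[((110,200,40),(109,75)),((-110,200,40),(160,275)),((90,95,130),(182,86)),((-90,95,130),(227,298)),((0,0,145),(323.5,189))]
ball=lambda a:(85*np.sin(a-.5),150,62+85*np.cos(a-.5))
f=lambda x:np.concatenate([proj(K,E,world(x,p))-u for p,u in P]+[proj(K,E,world(x,ball(x[3])))-(138,247)])
r=least_squares(f,[585,99.5,.09,0],x_scale=[1,1,.01,.01],loss="soft_l1");S=r.x;print(S,r.fun.reshape(-1,2).round(1).tolist(),world(S,ball(S[3])))
h=world(S,(-85,-90,138));e=ray(K,E,632,173,138);print("hinge",h,"edge",e,np.hypot(*(e-h)[:2]),S[2]-np.arctan2(*(e-h)[1::-1]))
for th in(1.06,.9,.75,.6,.45,.3,.2,.1,.05,0):
    n=np.array([-np.sin(th),-np.cos(th)]);d=np.array([np.cos(th),-np.sin(th)])
    a=S[2];nw=world((0,0,a),(*n,0));c=11*abs(nw[0])+14.5*abs(nw[1])
    p=np.array([-85,-90])+135*d+(6+c)*n;print(th,world(S,(*p,0))[:2].round(1),nw.round(2)[:2])
E
```

```text
[5.84601915e+02 9.87262403e+01 1.02950970e-01 1.71276457e-01] [[-5.0, -0.9], [-0.2, 2.7], [-1.2, -2.4], [0.0, 1.5], [1.5, 6.8], [1.7, -0.6]] [541.89083782 245.11193575 142.44869198]
hinge [5.09301199e+02 4.67387388e-01 1.38000000e+02] edge [ 600.36628568 -132.18317042  138.        ] 160.90065389015578 1.0721368620202933
1.06 [ 568.  -123.3] [-0.82 -0.58]
0.9 [ 586.5 -112.9] [-0.72 -0.7 ]
0.75 [ 602.4 -100.2] [-0.6 -0.8]
0.6 [616.5 -85. ] [-0.48 -0.88]
0.45 [628.3 -67.4] [-0.34 -0.94]
0.3 [637.3 -47.9] [-0.2  -0.98]
0.2 [641.6 -34. ] [-0.1 -1. ]
0.1 [644.4 -19.7] [ 0. -1.]
0.05 [645.2 -13.4] [ 0.05 -1.  ]
0 [645.8  -7.1] [ 0.1  -0.99]
```

Emit:
apply_moves(translation=[[-0.6,3.5,0],[-0.7,4.5,0],[-0.7,4.5,0],[-0.7,4.5,0],[-0.7,4,0],[-0.5,2.9,0],[0,0,2],[0,0,3]], dr=[[0,0,0],[0,0,0],[0,0,0],[0,0,0],[0,0,0],[0,0,0],[0,0,0],[0,0,0]], gripper=0)

```text
time_s: 13.05
ee_pos: [545.8, -138.6, 205.3]
tcp_rot: [-0.0, 1.0, -0.0, -0.0]
force: [0.2, 0.0, -0.3]
opening: -0.003
finger_force: 0.0
```

Emit:
apply_moves(translation=[[0,0,4],[0,0,3.5],[0,0,2.4],[0,0,0.6],[0,0,0],[0,0,0]], dr=[[0,0,0],[0,0,0],[0,0,0],[0,0,0],[0,0,0],[0,0,0]])

```text
time_s: 13.8
ee_pos: [546.9, -139.0, 103.5]
tcp_rot: [0.0, 1.0, 0.0, 0.001]
force: [0.2, 0.2, 0.3]
opening: -0.003
finger_force: 0.0
```

Emit:
apply_moves(translation=[[1,-0.8,0],[1.1,-0.8,0],[1,-0.5,0],[0.9,-0.5,0],[0.8,-0.65,0],[0.8,-0.65,0],[0.7,-0.75,0],[0.7,-0.75,0]], dr=[[0,0,0],[0,0,0],[0,0,0],[0,0,0],[0,0,0],[0,0,0],[0,0,0],[0,0,0]])

```text
time_s: 14.8
ee_pos: [616.4, -84.6, 102.2]
tcp_rot: [0.0, 1.0, -0.0, -0.0]
force: [-1.1, -0.6, 0.6]
opening: 0.001
finger_force: 0.7
```

Emit:
apply_moves(translation=[[0.6,-0.9,0],[0.6,-0.9,0],[0.45,-0.95,0],[0.45,-1,0],[0.2,-0.7,0],[0.2,-0.7,0],[0,0,0],[0,0,0]], dr=[[0,0,0],[0,0,0],[0,0,0],[0,0,0],[0,0,0],[0,0,0],[0,0,0],[0,0,0]])

```text
time_s: 15.8
ee_pos: [641.2, -33.5, 102.5]
tcp_rot: [-0.0, 1.0, -0.0, 0.0]
force: [0.2, -0.1, 0.0]
opening: 0.002
finger_force: 0.0
```

Emit:
apply_moves(translation=[[0.1,-0.5,0],[0.1,-0.5,0],[0.1,-0.5,0],[0,-0.4,0],[0,-0.3,0]], dr=[[0,0,0],[0,0,0],[0,0,0],[0,0,0],[0,0,0]])

```text
time_s: 16.42
ee_pos: [644.2, -14.3, 102.3]
tcp_rot: [0.003, 1.0, 0.0, 0.0]
force: [-0.6, -9.7, 0.1]
opening: 0.002
finger_force: 4.6
```

Emit:
apply_moves(translation=[[0,-0.3,0],[0,0,0]], dr=[[0,0,0],[0,0,0]])

```text
time_s: 16.68
ee_pos: [644.1, -8.6, 102.3]
tcp_rot: [0.0, 1.0, -0.0, 0.0]
force: [0.3, -1.5, 0.2]
opening: 0.0
finger_force: 0.9
```

Emit:
apply_moves(translation=[[0,-0.2,0],[0,0,0]], dr=[[0,0,0],[0,0,0]])

```text
time_s: 16.92
ee_pos: [644.1, -5.9, 102.3]
tcp_rot: [-0.0, 1.0, -0.0, 0.0]
force: [0.3, 0.3, -0.1]
opening: -0.002
finger_force: 0.0
```

The force peaked near 10 N and then fell away, which is the ball snapping over. Now press to feel the firm stop.

Emit:
apply_moves(translation=[[0,-0.2,0],[0,0,0]], dr=[[0,0,0],[0,0,0]])

```text
time_s: 17.18
ee_pos: [644.1, -5.2, 102.4]
tcp_rot: [0.001, 1.0, 0.0, 0.0]
force: [-0.1, -5.9, 0.1]
opening: -0.0
finger_force: 2.3
```

Emit:
apply_moves(translation=[[0,-0.15,0],[0,0,0]], dr=[[0,0,0],[0,0,0]])

```text
time_s: 17.42
ee_pos: [644.1, -5.1, 102.4]
tcp_rot: [0.002, 1.0, 0.0, 0.0]
force: [-0.7, -8.2, 0.1]
opening: 0.001
finger_force: 4.6
```

The door is firm against its stop. Back off, lift and go behind the lever ball on its -x side.

Emit:
apply_moves(translation=[[0,1,0],[0,2.5,0],[0,0.5,-2],[0,0,-4],[0,0,-4.5],[0,0,-4],[-1,-1.5,-1],[-2.2,-4,0]], dr=[[0,0,0],[0,0,0],[0,0,0],[0,0,0],[0,0,0],[0,0,0],[0,0,0],[0,0,0]])

```text
time_s: 18.42
ee_pos: [612.1, 12.6, 258.9]
tcp_rot: [-0.0, 1.0, -0.001, 0.001]
force: [-0.5, 1.3, 0.6]
opening: 0.002
finger_force: 0.0
```

Emit:
apply_moves(translation=[[-2.7,-4.7,0],[-2.7,-4.7,0],[-2.7,-4.7,0],[-2.7,-4.7,0],[-1.5,-3.2,0],[-0.7,-1.2,0],[0,0,0],[0,0,0]], dr=[[0,0,0],[0,0,0],[0,0,0],[0,0,0],[0,0,0],[0,0,0],[0,0,0],[0,0,0]])

```text
time_s: 19.42
ee_pos: [482.3, 243.3, 257.1]
tcp_rot: [0.0, 1.0, -0.001, -0.0]
force: [0.9, -0.1, 0.5]
opening: -0.002
finger_force: 0.0
```

```bash
python3 - <<'E'
from rig import robot,cams
from h import *
q=robot.sense();print(q["ee_pos"],q["qpos"])
c=cams.read_camera("wrist");cv2.imwrite("pics/w5.png",c["img"][:,:,::-1])
print(ray(c["intrinsics"],c["extrinsics"],320,200,140))
E
```

```text
[482.30598015 243.28149137 257.06043696] [ 3.67918532e-01 -1.35227563e-01  1.86497654e+00 -2.65868830e-04
  1.41234443e+00  1.93984372e+00]
[477.50528623 245.95779481 140.        ]
```

View pics/w5.png

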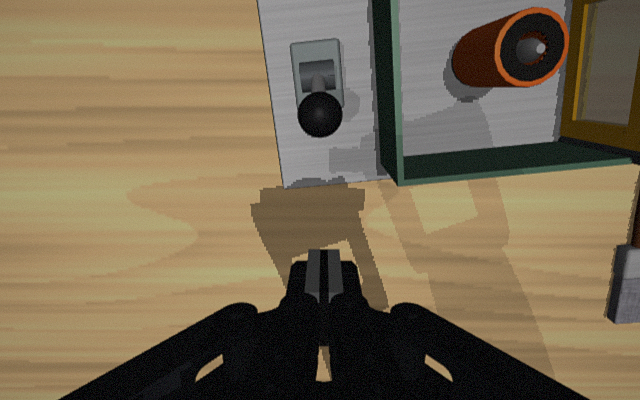

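The ball is at (320,114), about (541,246), in line with the fingers, and the door looks shut. Lower, then push in +x.

Emit:
apply_moves(translation=[[0,-0.4,2],[0,0,3.5],[0,0,4],[0,0,3],[0,0,1],[0,0,0],[1.2,-0.05,0],[1.2,-0.05,0]], dr=[[0,0,0],[0,0,0],[0,0,0],[0,0,0],[0,0,0],[0,0,0],[0,0,0],[0,0,0]])

```text
time_s: 20.48
ee_pos: [508.1, 249.4, 124.2]
tcp_rot: [-0.001, 1.0, -0.0, 0.002]
force: [0.3, -0.0, 0.4]
opening: -0.003
finger_force: 0.0
```

Emit:
apply_moves(translation=[[1,-0.05,0],[1,-0.05,0],[1,-0.05,0],[1,-0.05,0],[1,-0.05,0],[1,-0.05,0],[0.7,0,0],[0,0,0]], dr=[[0,0,0],[0,0,0],[0,0,0],[0,0,0],[0,0,0],[0,0,0],[0,0,0],[0,0,0]])

```text
time_s: 21.48
ee_pos: [573.7, 251.6, 121.8]
tcp_rot: [0.0, 1.0, -0.0, 0.0]
force: [0.4, 0.5, -0.3]
opening: -0.0
finger_force: 0.1
```

Emit:
apply_moves(translation=[[0.4,0,0],[0,0,0]], dr=[[0,0,0],[0,0,0]])

```text
time_s: 21.72
ee_pos: [576.9, 251.7, 121.9]
tcp_rot: [0.0, 1.0, -0.0, -0.0]
force: [-2.3, -0.1, -1.4]
opening: -0.003
finger_force: 1.0
```

Emit:
apply_moves(translation=[[0.4,0,0],[0,0,0]], dr=[[0,0,0],[0,0,0]])

```text
time_s: 21.98
ee_pos: [581.2, 251.8, 122.1]
tcp_rot: [0.0, 1.0, -0.0, -0.0]
force: [-1.2, -0.0, -1.3]
opening: -0.001
finger_force: 1.2
```

Emit:
apply_moves(translation=[[0.3,0,0],[0,0,0]], dr=[[0,0,0],[0,0,0]])

```text
time_s: 22.22
ee_pos: [582.7, 251.9, 122.0]
tcp_rot: [0.0, 1.0, -0.0, -0.002]
force: [-7.5, -0.1, 0.6]
opening: -0.0
finger_force: 3.9
```

Emit:
apply_moves(translation=[[0.2,0,0],[0,0,0]], dr=[[0,0,0],[0,0,0]])

```text
time_s: 22.48
ee_pos: [582.8, 251.9, 121.9]
tcp_rot: [0.001, 1.0, 0.0, -0.005]
force: [-14.2, -1.0, 3.8]
opening: 0.0
finger_force: 7.3
```

The lever is on its stop: the force rises with no further motion, at the expected x. Back off, lift clear and check.

Emit:
apply_moves(translation=[[-1,0,0],[-3,0,0],[-3.5,0,0],[-3,0,-2],[-1,0,-4],[0,0,-4],[0,0,-2],[0,0,0]], dr=[[0,0,0],[0,0,0],[0,0,0],[0,0,0],[0,0,0],[0,0,0],[0,0,0],[0,0,0]])

```text
time_s: 23.48
ee_pos: [472.5, 252.4, 244.5]
tcp_rot: [-0.001, 1.0, -0.0, 0.002]
force: [-1.0, -0.7, 0.1]
opening: 0.001
finger_force: 0.0
```

```bash
python3 - <<'E'
from rig import robot,cams
import cv2
c=cams.read_camera("scene")["img"][120:345,170:480,::-1];cv2.imwrite("pics/s6.png",cv2.resize(c,None,fx=2.5,fy=2.5,interpolation=2));q=robot.sense();print(q["ee_pos"],q["force"])
E
```

```text
[471.54434105 251.97187709 242.33385643] [ 0.20677764  0.35866805 -0.26595774]
```

View pics/s6.png

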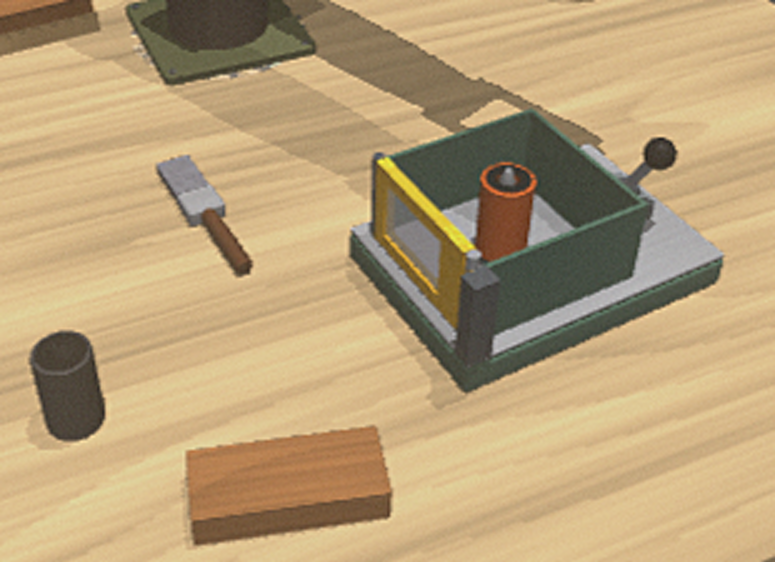

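The drum is seated with the tip showing at (508,175), the door is shut against the post at (470,270) and the lever ball is over at (660,153). The worn drum, offcut and brush have not moved.

```bash
python3 -c "
from rig import robot
print(robot.finish_job())"
```

```text
the job is handed in; nothing more can be done
None
```

The job is handed in at about 23.5 s: the fresh drum is down on the flange and released, the door is snapped shut on its catch, the lever is over against its other stop, and the worn drum, offcut and brush were left alone.

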